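# Dock a syringe barrel in the slotted plate and clamp it

### The arm

A 6-joint arm with a two-finger parallel gripper is mounted at the origin on the work surface. World frame = base frame: x ahead of the robot, y to its left, z up, the work surface at z = 0. Lengths are in m, angles in rad, forces in N, time in s.
With the tool pointing down it reaches from about 0.25 to 0.775 m from the base axis. Payload 4 kg.
Tool frame: the origin (TCP) lies at the very end of the fingers, on their centre line; the grasp point (between the pads) lies 19 mm behind it (robot.pinch_z is the distance from the TCP to the grasp point, in m); z points along the fingers, y is the line along which they close (so a half turn about z gives the same grasp; the last joint's range is limited). The gripper opens to 94 mm and grips with 3 to 60 N. Pads are 16 mm wide; open, the fingers measure 119 mm over their backs; the gripper's body (75 mm by 177 mm) begins 78 mm behind the grasp point.
Start: joints at [1.149, 0.087, 1.371, -0, 1.684, -0.103], TCP at [0.172, 0.522, 0.177] pointing down, gripper open.
Joint ranges: [-3.1, 3.1], [-0.76, 2.03], [0.27, 2.55], [-1.08, 4.22], [0.17, 2.65], [-2.57, 2.57]. Speed limits (rad/s): [2.79, 2.79, 3.14, 3.14, 3.14, 3.14].

### API

Orientations are given as [roll, pitch, yaw] about the fixed x, y, z axes, in that order (R = Rz(yaw) Ry(pitch) Rx(roll)).
In Python, from bench import robot gives the robot as it stands.
- The arm moves only by the tool arm_command, never from a script. Its argument "targets" is one flat list of numbers, 7 for each row, row after row: the turn, a rotation vector about the tool's x, y, z in degrees, then the shift along the tool's x, y, z in mm, then the closure, from -1 (fully open) to 1 (shut). In form: [ax, ay, az, x, y, z, hand, ax, ay, az, x, y, z, hand, ...]. A call has 1 to 20 rows; each row is the pose to reach, as a shift and turn from the pose commanded when the call began, along the tool's axes at that moment; what a row does not reach only later rows make up. A row lasts 1/10 s, in which the tool goes at most 50 mm and 8.59 degrees, less where a joint would pass 70% of its speed; a pose out of reach is approached as far as the arm can. A call with a gripper value outside its range is refused whole. The fingers move at their own pace and stop on an object; the grip force is fixed at half the most. Time passes only in rows, so rows that repeat a pose let the fingers close. It gives the time, the measured TCP pose, the force, the opening and the grip force at its end, in the units of the state.
- robot.get_obs(): the state, without advancing time (a new reading comes with each control period).
- robot.snapshot(name): name is "side" or "top" or "wrist"; returns a dict with "color" (480x640x3 uint8, red, green, blue), "range_z" (480x640 float32, m along the optical axis (not along the pixel's ray), 0 where there is no reading), "fx", "fy", "cx", "cy" (pixels), "dist_coeffs" ([k1, k2, p1, p2, k3] as OpenCV has them; the pictures are not rectified), "T" (4x4, takes a point from camera to world coordinates); the wrist camera has in their place "T_tool_cam" (4x4, takes a point from camera to tool coordinates, whose origin is the TCP and whose axes are the flange's). Camera axes: x right, y down, z forward; pixel columns grow to the right and rows downward; lengths in m; the calibration is good to about 2 mm. A picture is of the moment at which its call begins: read the wrist's pose just before it.
- robot.close_job(): hands the job in; it is judged then, once.
The state is a dict: "time": time; "joint_positions": joint angles; "qvel": joint speeds; "joint_torque": joint torques, N m; "tool_pos": TCP position; "ee_rot": TCP orientation; "wrist_force": force on the tool from outside, world axes, zero at the start; "wrist_torque": the same for the moment, N m; "width": finger opening in m; "finger_force": force on a finger pad.
Only numpy, scipy, OpenCV 4.12 (cv2) and the standard library are available. Lean on these libraries where they do the work, as an engineer would, in place of code of your own. Each camera call takes 0.05 s, during which the arm holds its last target. There are 200 camera calls.

### The job

Take the syringe barrel with the green tip cap from the grey tray and slide it upright, sideways, into the slot of the dock, so that its flange goes under the slotted plate. Press it home against the black stop with a steady push of about 10 N for about a second, let go, and then push the clamp's red knob across until the jaw rests against the barrel; the barrel cracks if the plate, the stop or the clamp presses it with more than 22 N. Leave the other barrels and the vials where they are.

Things in the scene. Friction and masses are not known exactly. Their poses are not given: they have to be found in the camera images.
- barrel: Clear-blue syringe barrel with GREEN tip cap, upright on its flange. Origin: centre of the flange's underside, z up along the barrel. Flange: round, 42 mm diameter, 4 mm thick (0 to 4 mm). Body: straight tube, 24 mm diameter, 4 to 80 mm. Cap: 12 mm diameter, 80 to 92 mm. 30 to 55 g. Grip the body at 45 to 75 mm height.
- barrel_b: Same kind of barrel with an ORANGE cap, same tray. Leave it.
- barrel_c: Same kind of barrel with a WHITE cap, same tray. Leave it.
- tray: Fixed grey plastic tray, 94 mm (its x) by 264 mm (its y); the barrels stand on its floor 6 mm above the table, in a row along its y, 85 mm apart, in any order; rim 12 mm high. Origin: centre of the underside.
- dock: Fixed barrel dock: grey base 180 (x) x 110 (y) x 8 mm. Origin: centre of its underside. The slot runs along its x, mouth to -x. From x = -90 to -15 mm the base (top z = 8 mm) is an open apron to set the flange on; from -15 to 90 mm the aluminium slotted plate covers it, underside z = 14.5, top z = 19.5 mm. The flange slides on the base, under the plate, in a channel 48 mm wide.
- plate: The aluminium slotted plate fixed on the dock; same origin and axes as the dock. On it, along the slot's +y edge, stands a fence (x = 7 to 54 mm, y = 13.5 to 25.5 mm) that the clamp pushes the barrel against, and at y = -52 to -38 mm two cheeks guide the clamp's arm; both reach 42 mm above the table, so keep fingers above 45 mm there.
- slot_mouth (a point): Centre of the slot's mouth at the plate's front edge, level with the plate's top (dock x = -15, y = 0, z = 19.5 mm). The slot is 27 mm wide; its mouth has rounded lips of 8 mm radius.
- saddle: Rigid blue stop block across the slot, 76 mm wide, 26 mm high; axes parallel to the dock's. Origin: on its face (facing -x), on the slot's mid-line, level with the plate's top. From the face a black rigid stop, 20 mm square, juts 0 to 28 mm to -x, set differently each time and not reported: find it by touch. A home barrel touches it, its axis 12 to 40 mm to -x of this origin.
- clamp (a joint): Side clamp, in m: near 0 it is open (jaw clear of the slot, on the -y side); it slides along the dock's +y and stays where left; friction about 3 N. Its steel jaw, 42 mm long along the slot, 26 to 36 mm above the table, serves every stop setting. The jaw meets the barrel at 0.0185 to 0.0215, depending on how the barrel lies in the slot. End of travel 0.030.
- clamp_knob (a point): Middle of the top of the clamp's red upright knob: 18 mm diameter, 28 mm tall, 62 to 90 mm above the table, on a 10 mm stem, at dock x = 35 mm. It moves with the clamp, along the dock's +y to close: at joint 0 it is 80 mm, closed about 60 mm, to -y of the slot's mid-line. Push it from its -y side, or pinch it.
- vial0: Clear vial, 24 mm diameter, 48 mm tall, loose; origin centre of underside. Leave it.
- vial1: Amber vial, same size, loose. Leave it.

How it is judged:
On the way:
1. the barrel, in the slot with its flange under the plate, is pressed against the stop with 5 to 15 N for 0.6 s while the clamp is open (x of barrel in the frame of saddle between -0.0425 and -0.0105 m and y of barrel in the frame of saddle between -0.004 and 0.004 m and z of barrel in the frame of dock between 0.005 and 0.012 m and angle between barrel's own z axis and vertical below 0.08 rad and contact force between barrel and saddle between 5 and 15 N and value of joint clamp below 0.013 m), for 0.6 s.
At the end, for the whole second after the job is handed in: The green-capped barrel stands upright (within 0.08 rad) at rest in the slot, within 4 mm of its mid-line, flange under the plate, at the stop's depth (axis 10.5 to 42.5 mm from the stop block's face); the clamp's jaw is up to the barrel (joint above 0.0182 m) (x of barrel in the frame of saddle between -0.0425 and -0.0105 m and y of barrel in the frame of saddle between -0.004 and 0.004 m and z of barrel in the frame of dock between 0.005 and 0.012 m and angle between barrel's own z axis and vertical below 0.08 rad and value of joint clamp above 0.0182 m and linear speed of barrel below 0.02 m/s); the robot touches nothing.
It fails at once if the barrel is pressed by the slotted plate or the clamp with more than 22 N (contact force between barrel and plate above 22 N).
It fails at once if the barrel is pressed on the stop with more than 22 N (contact force between barrel and saddle above 22 N).
It fails at once if another barrel or a vial is moved by more than 25 mm or tipped (distance of any of barrel_b, barrel_c, vial0, vial1 from where it was at the start of the episode above 0.025 m or angle between any of barrel_b, barrel_c, vial0, vial1's own z axis and vertical above 0.4 rad).
It also fails if it takes over 72 s, if anything falls off the work surface, if the arm or the gripper's body presses on something with over 40 N, if the wrist force passes 120 N, or if a joint passes its speed limit or range.

## Working session

There is one attempt and no reset: what is moved stays moved. The work goes in short steps, Python scripts to look and compute and a tool call to move; the robot and the scene stay as the last step left them, time stands still between calls to the robot, and variables do not carry over. Pictures are saved under pics/ and viewed, at most 10 in all, crops included, and the job is handed in when it is done.

Besides the shell and the picture viewer there is one more tool, called after "Call:" as name(argument=value, ...), one argument or row to a line, values as JSON. arm_command: Moves the arm, as the interface text tells. Its arguments: {"type":"object","properties":{"targets":{"type":"array"}},"required":["targets"]}

```bash
mkdir -p pics; python3 - <<'E'
from bench import robot
import cv2,numpy as np,pickle
o=robot.get_obs();print({k:np.round(v,3) for k,v in o.items()},robot.pinch_z)
for n in("top","side"):
    s=robot.snapshot(n);pickle.dump(s,open(f"{n}.pkl","wb"));cv2.imwrite(f"pics/{n}.png",s["color"][:,:,::-1]);print(n,np.round(s["T"],3),s["fx"],s["dist_coeffs"])
E
```

```text
{'time': np.float64(0.0), 'joint_positions': array([ 1.149,  0.088,  1.372, -0.   ,  1.684, -0.103]), 'qvel': array([ 0.   ,  0.001,  0.   ,  0.001, -0.002, -0.   ]), 'joint_torque': array([ 0.0000e+00, -3.4018e+01, -3.0242e+01,  7.2000e-02,  3.3000e-02,
       -0.0000e+00]), 'tool_pos': array([0.172, 0.522, 0.175]), 'ee_rot': array([-3.139, -0.   ,  2.823]), 'wrist_force': array([-0.126,  0.964,  0.104]), 'wrist_torque': array([-0.052,  0.007,  0.066]), 'finger_force': np.float64(0.0), 'width': np.float64(0.094)} 0.0188
top [[-0.014 -0.993  0.118  0.431]
 [-1.     0.014  0.004 -0.023]
 [-0.006 -0.118 -0.993  0.937]
 [ 0.     0.     0.     1.   ]] 441.7214215256678 [-0.05524871  0.          0.          0.          0.        ]
side [[ 0.959 -0.16   0.236  0.171]
 [-0.285 -0.557  0.78  -1.156]
 [ 0.006 -0.815 -0.579  0.912]
 [ 0.     0.     0.     1.   ]] 603.8660186774227 [-0.08234868  0.          0.          0.          0.        ]
```

View pics/top.png

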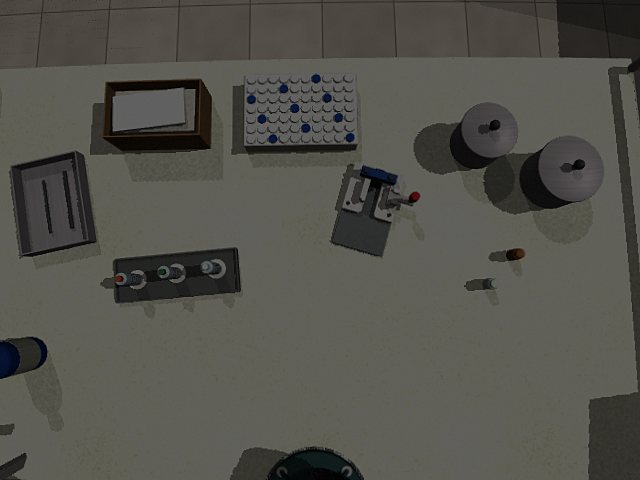

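View pics/side.png

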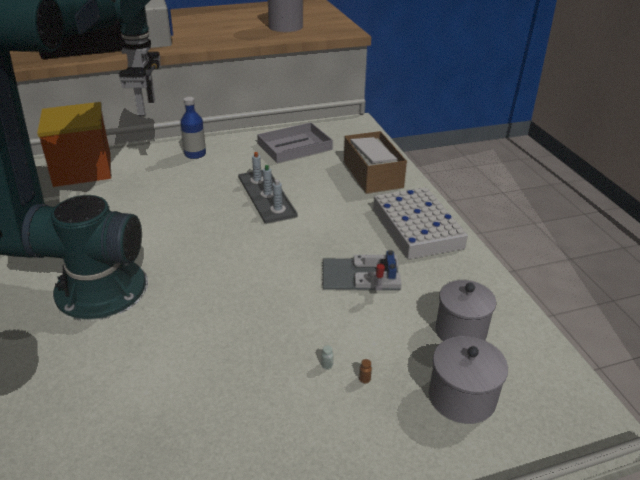

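The top view shows the tray with orange (120,278), green (164,271) and white (208,265) caps, the dock's apron at about (362,230), and the red knob at (415,197). I'll enlarge both areas.

```bash
python3 - <<'E'
import cv2,numpy as np
im=cv2.imread("pics/top.png")
f=lambda x,y,w,h,k:cv2.convertScaleAbs(cv2.resize(im[y:y+h,x:x+w],None,fx=k,fy=k,interpolation=cv2.INTER_CUBIC),alpha=1.7)
a=f(325,160,100,100,6);b=f(105,240,50*0+140,70,6)[:, :]
b=cv2.resize(f(130,240,66,66,3),None,fx=1,fy=1)
c=np.zeros((600,798,3),np.uint8);c[:,:600]=a;c[:198,600:]=b
for i in range(0,100,20):
    cv2.putText(c,str(325+i),(i*6,10),0,.35,(0,255,255));cv2.putText(c,str(160+i),(0,i*6+5),0,.35,(0,255,255))
    cv2.line(c,(i*6,0),(i*6,600),(0,90,90),1);cv2.line(c,(0,i*6),(600,i*6),(0,90,90),1)
cv2.imwrite("pics/crop.png",c)
E
```

```text
(no output)
```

View pics/crop.png

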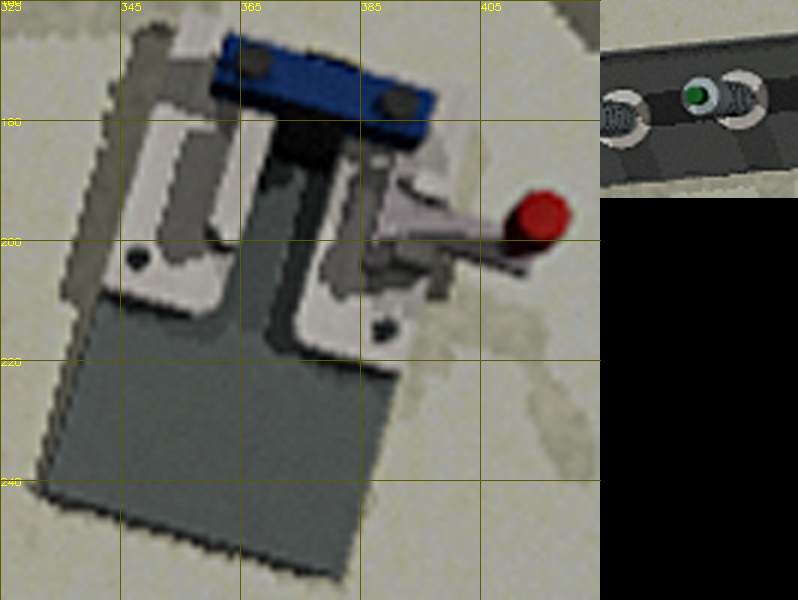

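The enlarged crop gives these pixel positions:
- Base front corners: (331.7,241.7) and (381.7,256)
- Plate front corners: (342.5,208.3) and (391.2,222)
- Saddle face at its top: (360.3,175.8) to (395,184.7)
- Knob top: (415.5,195.3)
- Green cap top: (161.7,272)

```bash
cat >h.py <<'E'
import numpy as np,cv2,pickle
from scipy.spatial.transform import Rotation as R
def world(s,uv,z,T=None):
    T=s["T"] if T is None else T
    K=np.array([[s["fx"],0,s["cx"]],[0,s["fy"],s["cy"]],[0,0,1]])
    p=cv2.undistortPoints(np.array([[uv]],float),K,np.array(s["dist_coeffs"],float))[0,0]
    d=T[:3,:3]@[p[0],p[1],1];return T[:3,3]+d*(z-T[2,3])/d[2]
def toolT(o):
    T=np.eye(4);T[:3,:3]=R.from_euler("xyz",o["ee_rot"]).as_matrix();T[:3,3]=o["tool_pos"];return T
def goal(o,pos,yaw):
    "shift in tool axes mm, rotvec deg to reach pos pointing down with yaw"
    T=toolT(o);G=R.from_euler("xyz",[np.pi,0,yaw]).as_matrix()
    return np.round(np.r_[R.from_matrix(T[:3,:3].T@G).as_rotvec(degrees=True),T[:3,:3].T@(np.array(pos)-T[:3,3])*1000],1)
E
python3 - <<'E'
from h import *
s=pickle.load(open("top.pkl","rb"))
w=lambda u,v,z:world(s,(u,v),z)[:2]
L,Rr=w(331.7,241.7,.008),w(381.7,256,.008);pl,pr=w(342.5,208.3,.0195),w(391.2,222,.0195)
sl,sr=w(360.3,175.8,.0455),w(395,184.7,.0455);k=w(415.5,195.3,.09);g=w(161.7,272,.098);g2=w(177.3,272.7,.01)
for n,a,b in(("base",L,Rr),("plate",pl,pr),("sad",sl,sr)):
    d=a-b;print(n,np.round((a+b)/2,4),np.linalg.norm(d),"x-axis yaw",np.degrees(np.arctan2(-d[0],d[1])))
print("knob",k,"barrel cap",g,"flange",g2,"tray row",w(120,278,.098),w(208,265,.098))
E
```

```text
base [ 0.5128 -0.097 ] 0.1095725582029331 x-axis yaw -16.88576703160983
plate [ 0.5826 -0.1191] 0.1062475324932773 x-axis yaw -16.76346172969127
sad [ 0.651  -0.1408] 0.07386470037269033 x-axis yaw -15.531285243696326
knob [ 0.60897589 -0.20812271] barrel cap [0.46565674 0.28340739] flange [0.46742163 0.2820434 ] tray row [0.45499607 0.36464101] [0.47798351 0.19415317]
```

```bash
python3 - <<'E'
from h import *
from bench import robot
print(goal(robot.get_obs(),[.4665,.2827,.175],np.radians(97.6)))
E
```

```text
[-1.000e-01  1.000e-01  6.410e+01 -3.544e+02 -1.348e+02  6.000e-01]
```

Call:
arm_command(
  targets=[0,0,64,-354,-135,0,-1,0,0,64,-354,-135,0,-1,0,0,64,-354,-135,0,-1,0,0,64,-354,-135,0,-1,0,0,64,-354,-135,0,-1,0,0,64,-354,-135,0,-1,0,0,64,-354,-135,0,-1,0,0,64,-354,-135,0,-1,0,0,64,-354,-135,0,-1,0,0,64,-354,-135,0,-1,0,0,64,-354,-135,0,-1,0,0,64,-354,-135,0,-1,0,0,64,-354,-135,0,-1],
)

```text
time: 1.4
tool_pos: [0.4654, 0.2841, 0.1767]
ee_rot: [3.141, -0.0, 1.708]
wrist_force: [0.4, 1.2, -0.8]
width: 0.0938
finger_force: 0.0
```

```bash
python3 - <<'E'
from h import *
from bench import robot
o=robot.get_obs();s=robot.snapshot("wrist");pickle.dump((o,s),open("w1.pkl","wb"))
cv2.imwrite("pics/w1.png",cv2.convertScaleAbs(s["color"][:,:,::-1],alpha=1.6))
print(o["tool_pos"],o["ee_rot"],o["wrist_force"],o["time"],np.round(s["T_tool_cam"],3),s["fx"])
E
```

```text
[0.46541734 0.28409438 0.17669395] [ 3.14131857e+00 -2.90446737e-04  1.70797423e+00] [ 0.35303123  1.1628967  -0.80302121] 1.4 [[ 0.001 -0.97  -0.241  0.069]
 [ 1.     0.001  0.001 -0.001]
 [-0.001 -0.241  0.97  -0.208]
 [ 0.     0.     0.     1.   ]] 411.58102998826706
```

View pics/w1.png

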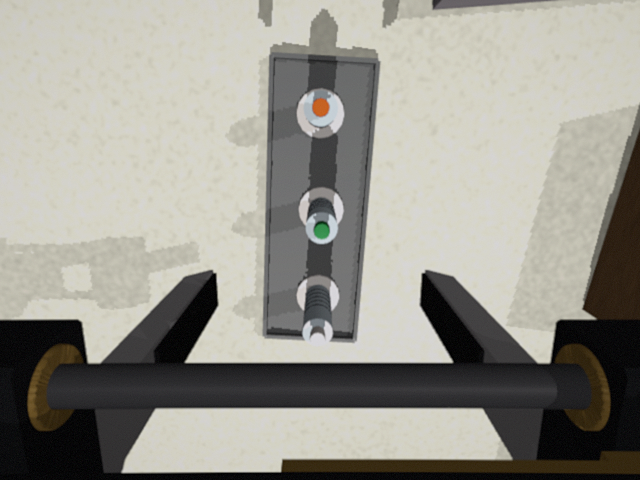

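The wrist view shows the green cap at (321.5,230), between the open fingers in the closing direction.

```bash
python3 - <<'E'
from h import *
o,s=pickle.load(open("w1.pkl","rb"));T=toolT(o)@s["T_tool_cam"]
g=world(s,(321.5,230),.098,T);f=world(s,(321,208.5),.010,T);print(g,f)
print(goal(o,[*((g+f)/2)[:2],.050],np.radians(97.6)))
E
```

```text
[0.46686244 0.28638171 0.098     ] [0.46710362 0.28633174 0.01      ]
[  0.   -0.    0.3   2.    1.8 126.7]
```

Call:
arm_command(
  targets=[0,0,0,2,2,40,-1,0,0,0,2,2,80,-1,0,0,0,2,2,110,-1,0,0,0,2,2,127,-1,0,0,0,2,2,127,-1,0,0,0,2,2,127,-1,0,0,0,2,2,127,1,0,0,0,2,2,127,1,0,0,0,2,2,127,1,0,0,0,2,2,127,1,0,0,0,2,2,127,1,0,0,0,2,2,127,1,0,0,0,2,2,127,1,0,0,0,2,2,127,1,0,0,0,2,2,127,1,0,0,0,2,2,127,1],
)

```text
time: 3.05
tool_pos: [0.4679, 0.2854, 0.0494]
ee_rot: [-3.142, -0.0, 1.706]
wrist_force: [1.1, -0.3, -0.9]
width: 0.0228
finger_force: 30.0
```

Call:
arm_command(
  targets=[0,0,0,0,0,-40,1,0,0,0,0,0,-80,1,0,0,0,0,0,-105,1,0,0,0,0,0,-105,1],
)

```text
time: 3.45
tool_pos: [0.4705, 0.2867, 0.1597]
ee_rot: [3.132, -0.003, 1.706]
wrist_force: [0.7, 0.2, -0.2]
width: 0.0225
finger_force: 30.0
```

```bash
python3 - <<'E'
from h import *
from bench import robot
o=robot.get_obs();print(o["tool_pos"],o["width"],goal(o,[.546,-.1075,.154],np.radians(72.7)))
E
```

```text
[0.47052157 0.28666311 0.15969863] 0.02253931743248987 [ 5.000e-01 -3.000e-01  2.500e+01 -4.008e+02  2.170e+01  4.700e+00]
```

Call:
arm_command(
  targets=[0,0,8,-40,2,0,1,0,0,14,-80,4,0,1,0,0,20,-120,8,0,1,0,0,25,-160,12,0,1,0,0,25,-200,14,0,1,0,0,25,-240,16,0,1,0,0,25,-280,18,0,1,0,0,25,-320,20,0,1,0,0,25,-350,22,0,1,0,0,25,-380,24,0,1,0,0,25,-395,24,0,1,0,0,25,-400,24,0,1,0,0,25,-400,24,0,1,0,0,25,-400,24,0,1,0,0,25,-400,24,0,1,0,0,25,-400,24,0,1],
)

```text
time: 5.05
tool_pos: [0.5456, -0.1067, 0.1547]
ee_rot: [3.141, -0.0, 1.271]
wrist_force: [-0.2, -0.5, -1.3]
width: 0.0231
finger_force: 30.0
```

```bash
python3 - <<'E'
from h import *
from bench import robot
o=robot.get_obs();s=robot.snapshot("wrist");pickle.dump((o,s),open("w2.pkl","wb"))
cv2.imwrite("pics/w2.png",cv2.convertScaleAbs(s["color"][:,:,::-1],alpha=1.6))
print(o["tool_pos"],o["ee_rot"],o["wrist_force"],o["time"])
E
```

```text
[ 0.5456033  -0.10666532  0.15468713] [ 3.14125486e+00 -2.74944492e-04  1.27106602e+00] [-0.15005584 -0.49705567 -1.29561515] 5.05
```

View pics/w2.png

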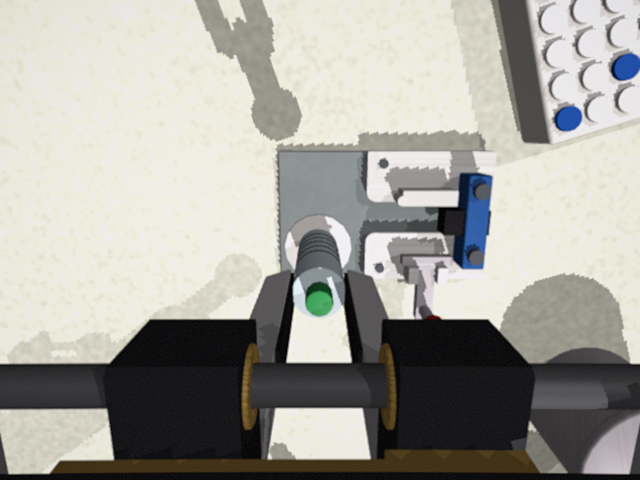

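The wrist view shows the held barrel, with its flange centre near (318,245) and cap at (319,299). The dock axis runs horizontally, with the slot between the plates at v≈206–234.

```bash
python3 - <<'E'
import cv2
im=cv2.imread("pics/w2.png")[140:282,268:500]
c=cv2.resize(im,None,fx=3.4,fy=3.4,interpolation=cv2.INTER_CUBIC)
for i in range(0,232,20):
    x=int((i+2)*3.4);cv2.line(c,(x,0),(x,12),(0,0,255),1);cv2.putText(c,str(270+i),(x,24),0,.35,(0,0,255))
    if i<142:cv2.line(c,(0,int(i*3.4)),(12,int(i*3.4)),(0,0,255),1);cv2.putText(c,str(140+i),(14,int(i*3.4)+4),0,.35,(0,0,255))
cv2.imwrite("pics/w2c.png",c)
E
```

```text
(no output)
```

View pics/w2c.png

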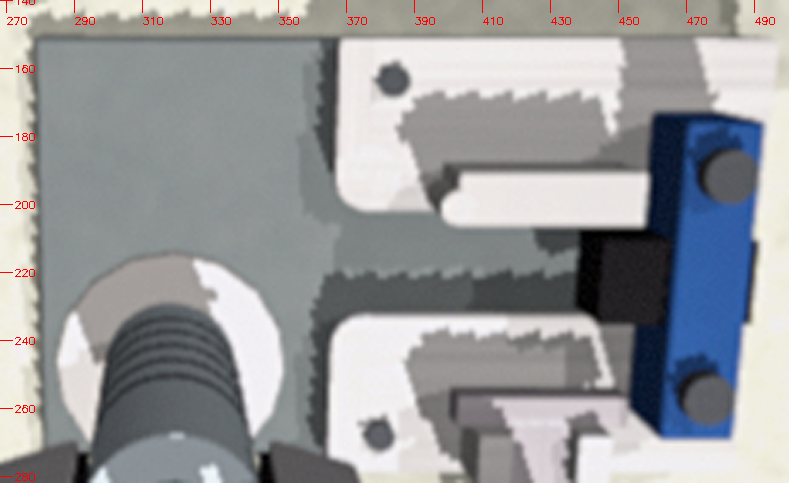

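```bash
python3 - <<'E'
from h import *
o,s=pickle.load(open("w2.pkl","rb"));Tt=toolT(o);T=Tt@s["T_tool_cam"];b=o["tool_pos"][2]-.044
w=lambda u,v,z:world(s,(u,v),z,T)
tl=lambda p:np.round((np.linalg.inv(Tt)@np.r_[p,1])[:3]*1000,1)
print("flange",tl(w(318,247.6,b+.004)),"cap",tl(w(319,299,b+.092)))
A,B=w(377,202.1,.0195),w(397,202.1,.0195);C=w(400,232.4,.0195);D=w(441,232.4,.0195)
print("slot edges",tl(A),tl(B),tl(C),tl(D))
P,Q=w(367.1,180,.0195),w(364.8,255,.0195);print("front",tl(P),tl(Q))
print("base y+ corner line",tl(w(279.2,160,.008)),tl(w(365,151.3,.008)),"left y edge far",tl(w(279.5,151.3,.008)),"stop",tl(w(439.5,220,.0395)),"face",tl(w(466,220,.0455)))
E
```

```text
flange [-0.4 -0.3 40. ] cap [  1.9   0.1 -48. ]
slot edges [ 13.   49.3 135.2] [ 13.   66.1 135.2] [-13.2  69.9 135.2] [-13.2 105.  135.2]
front [ 31.5  40.4 135.2] [-33.5  40.3 135.2]
base y+ corner line [ 47.1 -33.4 146.7] [ 54.4  39.2 146.7] left y edge far [ 54.3 -33.  146.7] stop [  1.8  96.9 115.2] face [  3.  115.9 109.2]
```

Call:
arm_command(
  targets=[0,0,0,0,0,40,1,0,0,0,0,0,75,1,0,0,0,0,0,95,1,0,0,0,0,0,98,1,0,0,0,0,0,100,1,0,0,0,0,0,100,1,0,0,0,0,0,100,1,0,0,0,0,0,100,1],
)

```text
time: 5.9
tool_pos: [0.5466, -0.108, 0.056]
ee_rot: [3.139, -0.0, 1.269]
wrist_force: [-0.2, -0.4, 0.4]
width: 0.0227
finger_force: 30.0
```

Call:
arm_command(
  targets=[0,0,0,0,0,1,1,0,0,0,0,0,2,1,0,0,0,0,0,2,1,0,0,0,0,0,2,1],
)

```text
time: 6.3
tool_pos: [0.5455, -0.1077, 0.0524]
ee_rot: [-3.141, -0.0, 1.269]
wrist_force: [0.3, 0.1, 0.5]
width: 0.0232
finger_force: 30.0
```

Call:
arm_command(
  targets=[0,0,0,0,0,1,1,0,0,0,0,0,1,1,0,0,0,0,0,1,1],
)

```text
time: 6.6
tool_pos: [0.5456, -0.1077, 0.0514]
ee_rot: [3.142, -0.0, 1.269]
wrist_force: [0.1, 0.3, -0.3]
width: 0.0227
finger_force: 30.0
```

Call:
arm_command(
  targets=[0,0,0,0,0,0.5,1,0,0,0,0,0,1,1,0,0,0,0,0,1,1],
)

```text
time: 6.9
tool_pos: [0.5457, -0.1077, 0.0513]
ee_rot: [3.141, -0.0, 1.269]
wrist_force: [-1.4, 0.8, 4.3]
width: 0.0224
finger_force: 30.0
```

Call:
arm_command(
  targets=[0,0,0,0.8,0,-1.3,1,0,0,0,0.8,0,-1.3,1,0,0,0,0.8,5,-1.3,1,0,0,0,0.8,10,-1.3,1,0,0,0,0.8,15,-1.3,1,0,0,0,0.8,20,-1.3,1,0,0,0,0.8,24,-1.3,1,0,0,0,0.8,26,-1.3,1,0,0,0,0.8,26,-1.3,1,0,0,0,0.8,26,-1.3,1],
)

```text
time: 7.9
tool_pos: [0.5706, -0.1147, 0.0516]
ee_rot: [-3.141, -0.0, 1.269]
wrist_force: [-0.3, -0.1, -0.5]
width: 0.0228
finger_force: 30.0
```

Call:
arm_command(
  targets=[0,0,0,0,2,0,1,0,0,0,0,4,0,1,0,0,0,0,6,0,1,0,0,0,0,8,0,1,0,0,0,0,10,0,1,0,0,0,0,10,0,1],
)

```text
time: 8.5
tool_pos: [0.5804, -0.1177, 0.0517]
ee_rot: [3.141, -0.0, 1.269]
wrist_force: [0.2, 0.6, -0.5]
width: 0.0227
finger_force: 30.0
```

Call:
arm_command(
  targets=[0,0,0,0,2,0,1,0,0,0,0,4,0,1,0,0,0,0,6,0,1,0,0,0,0,8,0,1,0,0,0,0,10,0,1,0,0,0,0,10,0,1],
)

```text
time: 9.1
tool_pos: [0.59, -0.1207, 0.0517]
ee_rot: [3.141, -0.0, 1.269]
wrist_force: [0.2, -0.8, 0.5]
width: 0.0225
finger_force: 30.0
```

Call:
arm_command(
  targets=[0,0,0,0,3,0,1,0,0,0,0,6,0,1,0,0,0,0,9,0,1,0,0,0,0,12,0,1,0,0,0,0,15,0,1,0,0,0,0,15,0,1],
)

```text
time: 9.7
tool_pos: [0.6044, -0.1252, 0.0517]
ee_rot: [3.141, -0.0, 1.269]
wrist_force: [0.7, -0.2, -0.8]
width: 0.0229
finger_force: 30.0
```

Call:
arm_command(
  targets=[0,0,0,0,3,0,1,0,0,0,0,6,0,1,0,0,0,0,9,0,1,0,0,0,0,12,0,1,0,0,0,0,14,0,1,0,0,0,0,15,0,1,0,0,0,0,15,0,1],
)

```text
time: 10.4
tool_pos: [0.6185, -0.1296, 0.0517]
ee_rot: [-3.142, -0.0, 1.269]
wrist_force: [1.2, -0.1, -0.5]
width: 0.0231
finger_force: 30.0
```

Advanced 76 mm, so I'll now feel for the stop in small steps.

Call:
arm_command(
  targets=[0,0,0,0,1,0,1,0,0,0,0,2,0,1,0,0,0,0,3,0,1,0,0,0,0,4,0,1,0,0,0,0,5,0,1,0,0,0,0,5,0,1,0,0,0,0,5,0,1],
)

```text
time: 11.1
tool_pos: [0.6232, -0.131, 0.0517]
ee_rot: [-3.142, -0.0, 1.269]
wrist_force: [0.4, -0.5, -0.4]
width: 0.023
finger_force: 30.0
```

Call:
arm_command(
  targets=[0,0,0,0,0.5,0,1,0,0,0,0,1,0,1,0,0,0,0,1.5,0,1,0,0,0,0,1.5,0,1],
)

```text
time: 11.5
tool_pos: [0.6247, -0.1314, 0.0517]
ee_rot: [3.142, -0.0, 1.269]
wrist_force: [0.1, -0.0, -0.1]
width: 0.0231
finger_force: 30.0
```

Call:
arm_command(
  targets=[0,0,0,0,0.5,0,1,0,0,0,0,1,0,1,0,0,0,0,1,0,1],
)

```text
time: 11.8
tool_pos: [0.6256, -0.1318, 0.0518]
ee_rot: [3.142, -0.0, 1.269]
wrist_force: [-0.5, -0.1, 0.0]
width: 0.0227
finger_force: 30.0
```

Call:
arm_command(
  targets=[0,0,0,0,0.5,0,1,0,0,0,0,1,0,1,0,0,0,0,1,0,1],
)

```text
time: 12.1
tool_pos: [0.6266, -0.1321, 0.0518]
ee_rot: [3.142, -0.0, 1.269]
wrist_force: [0.1, 1.3, -1.4]
width: 0.0227
finger_force: 30.0
```

Call:
arm_command(
  targets=[0,0,0,0,0.5,0,1,0,0,0,0,1,0,1,0,0,0,0,1,0,1],
)

```text
time: 12.4
tool_pos: [0.6275, -0.1324, 0.0518]
ee_rot: [3.142, -0.0, 1.269]
wrist_force: [0.6, 0.1, -1.2]
width: 0.0225
finger_force: 30.0
```

Call:
arm_command(
  targets=[0,0,0,0,0.3,0,1,0,0,0,0,0.6,0,1,0,0,0,0,0.6,0,1],
)

```text
time: 12.7
tool_pos: [0.6281, -0.1325, 0.0518]
ee_rot: [3.142, -0.0, 1.269]
wrist_force: [0.5, -0.4, 0.0]
width: 0.0224
finger_force: 30.0
```

Call:
arm_command(
  targets=[0,0,0,0,0.3,0,1,0,0,0,0,0.6,0,1,0,0,0,0,0.6,0,1],
)

```text
time: 13.0
tool_pos: [0.6286, -0.1327, 0.0518]
ee_rot: [3.142, -0.0, 1.269]
wrist_force: [-0.5, -0.3, -0.7]
width: 0.0231
finger_force: 30.0
```

Call:
arm_command(
  targets=[0,0,0,0,0.3,0,1,0,0,0,0,0.6,0,1,0,0,0,0,0.6,0,1],
)

```text
time: 13.3
tool_pos: [0.6292, -0.1329, 0.0518]
ee_rot: [3.142, -0.0, 1.269]
wrist_force: [-0.0, -0.4, -0.7]
width: 0.0226
finger_force: 30.0
```

Call:
arm_command(
  targets=[0,0,0,0,0.3,0,1,0,0,0,0,0.6,0,1,0,0,0,0,0.6,0,1],
)

```text
time: 13.6
tool_pos: [0.6298, -0.1331, 0.0518]
ee_rot: [3.142, -0.0, 1.269]
wrist_force: [-0.3, 1.0, -0.4]
width: 0.0226
finger_force: 30.0
```

Call:
arm_command(
  targets=[0,0,0,0,0.3,0,1,0,0,0,0,0.6,0,1,0,0,0,0,0.6,0,1],
)

```text
time: 13.9
tool_pos: [0.63, -0.1331, 0.0517]
ee_rot: [-3.141, -0.0, 1.269]
wrist_force: [-1.0, 0.9, 0.8]
width: 0.0225
finger_force: 30.0
```

Call:
arm_command(
  targets=[0,0,0,0,0.3,0,1,0,0,0,0,0.6,0,1,0,0,0,0,0.6,0,1],
)

```text
time: 14.2
tool_pos: [0.6303, -0.1332, 0.0518]
ee_rot: [-3.14, -0.0, 1.27]
wrist_force: [-3.5, 0.3, 2.2]
width: 0.0228
finger_force: 30.0
```

Call:
arm_command(
  targets=[0,0,0,0,0.3,0,1,0,0,0,0,0.6,0,1,0,0,0,0,0.6,0,1],
)

```text
time: 14.5
tool_pos: [0.6305, -0.1332, 0.0518]
ee_rot: [-3.139, -0.0, 1.27]
wrist_force: [-4.4, 0.8, 3.6]
width: 0.0224
finger_force: 30.1
```

Call:
arm_command(
  targets=[0,0,0,0,0.4,0,1,0,0,0,0,0.8,0,1,0,0,0,0,0.8,0,1],
)

```text
time: 14.8
tool_pos: [0.6307, -0.1333, 0.0518]
ee_rot: [-3.138, -0.0, 1.27]
wrist_force: [-5.9, 2.7, 3.8]
width: 0.0225
finger_force: 30.1
```

Call:
arm_command(
  targets=[0,0,0,0,0.3,0,1,0,0,0,0,0.6,0,1,0,0,0,0,0.6,0,1],
)

```text
time: 15.1
tool_pos: [0.6308, -0.1333, 0.0518]
ee_rot: [-3.137, -0.0, 1.27]
wrist_force: [-6.9, 1.4, 4.6]
width: 0.0226
finger_force: 30.1
```

Call:
arm_command(
  targets=[0,0,0,0,0.5,0,1,0,0,0,0,1,0,1,0,0,0,0,1.2,0,1,0,0,0,0,1.2,0,1,0,0,0,0,1.2,0,1,0,0,0,0,1.2,0,1],
)

```text
time: 15.7
tool_pos: [0.631, -0.1333, 0.0518]
ee_rot: [-3.135, 0.0, 1.27]
wrist_force: [-8.7, 2.2, 5.9]
width: 0.0231
finger_force: 30.2
```

Call:
arm_command(
  targets=[0,0,0,0,0.4,0,1,0,0,0,0,0.4,0,1,0,0,0,0,0.4,0,1,0,0,0,0,0.4,0,1,0,0,0,0,0.4,0,1,0,0,0,0,0.4,0,1,0,0,0,0,0.4,0,1,0,0,0,0,0.4,0,1,0,0,0,0,0.4,0,1,0,0,0,0,0.4,0,1,0,0,0,0,0.4,0,1,0,0,0,0,0.4,0,1],
)

```text
time: 16.9
tool_pos: [0.6311, -0.1334, 0.0518]
ee_rot: [-3.134, -0.0, 1.27]
wrist_force: [-10.0, 2.7, 6.1]
width: 0.0228
finger_force: 30.2
```

Call:
arm_command(
  targets=[0,0,0,0,-1,0,1,0,0,0,0,-2,0,1,0,0,0,0,-3,0,1,0,0,0,0,-3.5,0,1,0,0,0,0,-3.5,0,1],
)

```text
time: 17.4
tool_pos: [0.6305, -0.1333, 0.0518]
ee_rot: [-3.141, -0.0, 1.269]
wrist_force: [-4.1, 2.3, 2.0]
width: 0.0229
finger_force: 30.1
```

Call:
arm_command(
  targets=[0,0,0,0,0,0,0,0,0,0,0,0,0,0,0,0,0,0,0,0,0,0,0,0,0,0,0,0,0,0,0,0,0,0,0,0,0,0,0,0,-5,0,0,0,0,0,0,-15,0,0,0,0,0,0,-30,0,0,0,0,0,0,-60,0,0,0,0,0,0,-90,0,0,0,0,0,0,-100,0,0,0,0,0,0,-100,0,0,0,0,0,0,-100,0],
)

```text
time: 18.7
tool_pos: [0.6306, -0.1333, 0.151]
ee_rot: [-3.141, -0.0, 1.269]
wrist_force: [-0.2, -0.8, 0.4]
width: 0.0467
finger_force: 0.0
```

```bash
python3 - <<'E'
from h import *
from bench import robot
o=robot.get_obs();s=robot.snapshot("wrist");pickle.dump((o,s),open("w3.pkl","wb"))
cv2.imwrite("pics/w3.png",cv2.convertScaleAbs(s["color"][:,:,::-1],alpha=1.6))
print(o["tool_pos"],o["ee_rot"],o["wrist_force"],o["time"],o["width"])
E
```

```text
[ 0.63061817 -0.13334526  0.15099909] [-3.14056277e+00 -5.13593425e-05  1.26941609e+00] [-0.24708089 -0.80799145  0.44099867] 18.7 0.04671392503605028
```

View pics/w3.png

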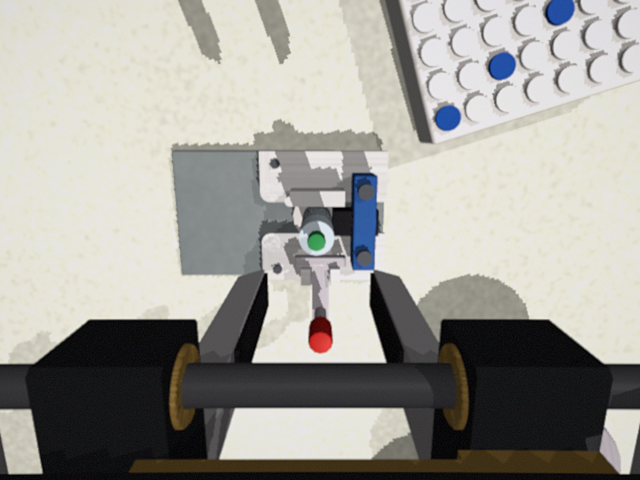

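```bash
python3 - <<'E'
from h import *
o,s=pickle.load(open("w3.pkl","rb"));Tt=toolT(o);T=Tt@s["T_tool_cam"]
tl=lambda p:np.round((np.linalg.inv(Tt)@np.r_[p,1])[:3]*1000,1)
print("knob",tl(world(s,(320,343),.09,T)),"cap",tl(world(s,(316.5,241),.1,T)))
E
```

```text
knob [-77.4   1.2  61. ] cap [ 1.  -1.3 51. ]
```

The wrist view shows the barrel upright against the black stop, with its cap at (316.5,241). The red knob is at (320,343), with the clamp still open. I'll close the fingers, go round to the knob's −y side and lower.

Call:
arm_command(
  targets=[0,0,0,-30,1,0,1,0,0,0,-70,1,0,1,0,0,0,-105,1,0,1,0,0,0,-118,1,0,1,0,0,0,-118,1,0,1,0,0,0,-118,1,0,1,0,0,0,-118,1,30,1,0,0,0,-118,1,60,1,0,0,0,-118,1,80,1,0,0,0,-118,1,83,1,0,0,0,-118,1,83,1,0,0,0,-118,1,83,1],
)

```text
time: 19.95
tool_pos: [0.5982, -0.246, 0.0706]
ee_rot: [3.139, 0.0, 1.271]
wrist_force: [0.3, -0.3, -0.6]
width: 0.0004
finger_force: 0.0
```

Call:
arm_command(
  targets=[0,0,0,3,0,0,1,0,0,0,6,0,0,1,0,0,0,9,0,0,1,0,0,0,12,0,0,1,0,0,0,14,0,0,1,0,0,0,14,0,0,1],
)

```text
time: 20.55
tool_pos: [0.6012, -0.2327, 0.0688]
ee_rot: [-3.142, -0.0, 1.27]
wrist_force: [-0.0, 0.7, -0.6]
width: 0.0005
finger_force: 0.0
```

Now at −104. I'll advance slowly.

Call:
arm_command(
  targets=[0,0,0,2,0,0,1,0,0,0,4,0,0,1,0,0,0,6,0,0,1,0,0,0,8,0,0,1,0,0,0,10,0,0,1,0,0,0,10,0,0,1],
)

```text
time: 21.15
tool_pos: [0.6042, -0.2232, 0.0688]
ee_rot: [3.142, -0.0, 1.27]
wrist_force: [-0.1, 0.1, -0.8]
width: 0.0008
finger_force: 0.0
```

Call:
arm_command(
  targets=[0,0,0,2,0,0,1,0,0,0,4,0,0,1,0,0,0,6,0,0,1,0,0,0,8,0,0,1,0,0,0,8,0,0,1],
)

```text
time: 21.65
tool_pos: [0.6065, -0.2155, 0.0688]
ee_rot: [3.142, -0.0, 1.27]
wrist_force: [0.1, -0.9, 0.2]
width: 0.0008
finger_force: 0.0
```

```bash
python3 - <<'E'
from h import *
from bench import robot
s=robot.snapshot("side");a=cv2.resize(s["color"][220:330,300:430,::-1],None,fx=3,fy=3,interpolation=cv2.INTER_CUBIC)
w=robot.snapshot("wrist")["color"][130:460,160:480,::-1]
c=np.zeros((330,720,3),np.uint8);c[:,:390]=a;c[:,395:715]=w
cv2.imwrite("pics/k.png",cv2.convertScaleAbs(c,alpha=1.6))
E
```

```text
(no output)
```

View pics/k.png

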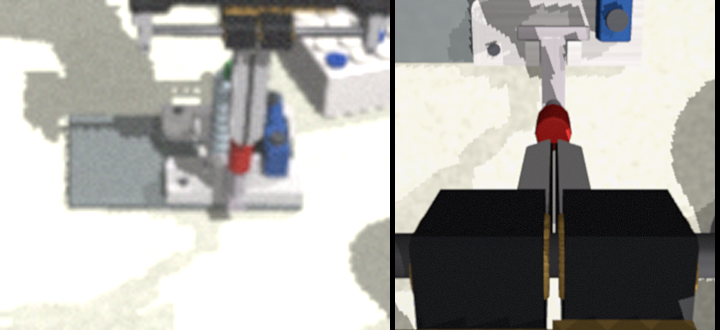

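The views show the fingers overlapping the knob's outline, with no force felt. I'll check the knob's true position with the depth data.

```bash
python3 - <<'E'
from h import *
from bench import robot
o3,s3=pickle.load(open("w3.pkl","rb"));o=robot.get_obs();s=robot.snapshot("wrist");si=robot.snapshot("side")
print(o["tool_pos"])
def pts(s,T,box):
    x0,x1,y0,y1=box;c=s["color"].astype(int);m=(c[...,0]>70)&(c[...,0]>3*c[...,1])&(s["range_z"]>0)
    mm=np.zeros_like(m);mm[y0:y1,x0:x1]=m[y0:y1,x0:x1];v,u=np.nonzero(mm)
    K=np.array([[s["fx"],0,s["cx"]],[0,s["fy"],s["cy"]],[0,0,1]])
    p=cv2.undistortPoints(np.c_[u,v].astype(float)[:,None],K,np.array(s["dist_coeffs"],float))[:,0]
    P=np.c_[p,np.ones(len(p))]*s["range_z"][v,u][:,None];return (T[:3,:3]@P.T).T+T[:3,3],u,v
for n,S,T,b in(("w3",s3,toolT(o3)@s3["T_tool_cam"],(290,350,300,370)),("now",s,toolT(o)@s["T_tool_cam"],(280,360,220,300)),("side",si,si["T"],(350,410,240,300))):
    P,u,v=pts(S,T,b);print(n,len(P));
    if len(P):
        L=(P-o["tool_pos"])@toolT(o)[:3,:3]
        print(np.round(np.percentile(P,[5,50,95],axis=0),4).tolist(),"rel tool",np.round(np.percentile(L,[5,50,95],axis=0)*1000,1).tolist(),u.min(),u.max(),v.min(),v.max())
E
```

```text
[ 0.60643981 -0.21578092  0.06874319]
w3 359
[[0.6026, -0.2128, 0.0886], [0.6091, -0.2064, 0.0898], [0.6157, -0.2003, 0.0908]] rel tool [[3.2, -6.8, -22.1], [9.9, -0.3, -21.1], [15.9, 6.2, -19.9]] 309 331 332 351
now 674
[[0.6025, -0.2107, 0.0886], [0.6095, -0.2055, 0.0898], [0.6157, -0.2003, 0.0908]] rel tool [[6.1, -7.0, -22.1], [10.6, -0.3, -21.0], [15.7, 6.4, -19.8]] 301 335 246 272
side 1
[[0.6099, -0.2128, 0.0683], [0.6099, -0.2128, 0.0683], [0.6099, -0.2128, 0.0683]] rel tool [[3.8, 2.5, 0.4], [3.8, 2.5, 0.4], [3.8, 2.5, 0.4]] 381 381 275 275
```

Call:
arm_command(
  targets=[0,0,0,1,0,0,1,0,0,0,2,0,0,1,0,0,0,3,0,0,1,0,0,0,3,0,0,1],
)

```text
time: 22.25
tool_pos: [0.6073, -0.2128, 0.0687]
ee_rot: [-3.142, -0.0, 1.27]
wrist_force: [0.1, 0.4, 0.0]
width: 0.0004
finger_force: 0.0
```

```bash
cat >>h.py <<'E'
def knob(robot):
    o=robot.get_obs();s=robot.snapshot("wrist");T=toolT(o)@s["T_tool_cam"]
    c=s["color"].astype(int);m=(c[...,0]>60)&(c[...,0]>3*c[...,1])&(s["range_z"]>0);m[:200]=0;m[320:]=0;m[:,:270]=0;m[:,370:]=0
    v,u=np.nonzero(m);K=np.array([[s["fx"],0,s["cx"]],[0,s["fy"],s["cy"]],[0,0,1]])
    p=cv2.undistortPoints(np.c_[u,v].astype(float)[:,None],K,np.array(s["dist_coeffs"],float))[:,0]
    P=(T[:3,:3]@(np.c_[p,np.ones(len(p))]*s["range_z"][v,u][:,None]).T).T+T[:3,3]
    L=(P-o["tool_pos"])@toolT(o)[:3,:3]*1000
    print(o["tool_pos"],len(P),"world",np.round(np.percentile(P,[2,98],axis=0),4).tolist(),"tool",np.round(np.percentile(L,[2,98],axis=0),1).tolist())
    cy=np.array([.2952,.9554]);q=P[:,:2]@cy*1000;print("along dock y",np.percentile(q,[2,98]),"tcp",o["tool_pos"][:2]@cy*1000)
    return s
E
python3 - <<'E'
from h import *
from bench import robot
s=knob(robot)
cv2.imwrite("pics/k2.png",cv2.resize(cv2.convertScaleAbs(s["color"][200:320,250:390,::-1],alpha=1.6),None,fx=4,fy=4))
E
```

```text
[ 0.60734901 -0.21284271  0.06874602] 521 world [[0.6018, -0.209, 0.088], [0.6166, -0.1994, 0.0911]] tool [[4.9, -7.9, -22.4], [13.6, 7.3, -19.3]]
along dock y [-19.11299739 -10.46971634] tcp -24.060495573412588
```

View pics/k2.png

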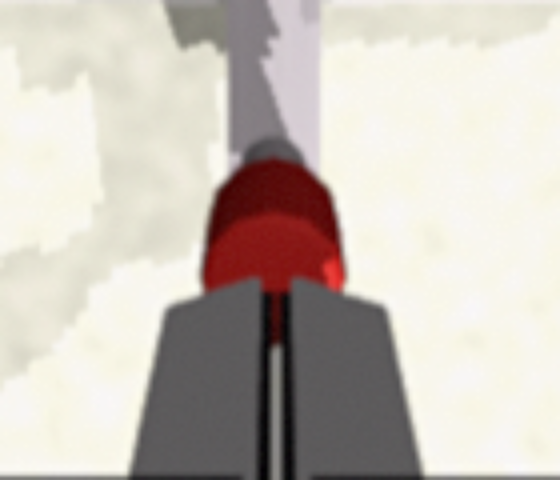

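Call:
arm_command(
  targets=[0,0,0,1,0,0,1,0,0,0,2,0,0,1,0,0,0,3,0,0,1,0,0,0,3,0,0,1],
)

```text
time: 22.7
tool_pos: [0.6082, -0.21, 0.0688]
ee_rot: [-3.142, -0.0, 1.27]
wrist_force: [-0.3, -0.1, 0.4]
width: 0.0005
finger_force: 0.0
```

```bash
python3 - <<'E'
from h import *
from bench import robot
print(robot.get_obs()["wrist_force"],robot.get_obs()["wrist_torque"]);knob(robot)
E
```

```text
[-0.32957283 -0.06458255  0.44396155] [-0.0916813   0.11253388  0.00785371]
[ 0.60824681 -0.20995768  0.06876509] 310 world [[0.603, -0.2066, 0.0877], [0.6167, -0.1993, 0.0909]] tool [[4.8, -7.5, -22.1], [10.8, 6.9, -19.0]]
along dock y [-16.26615162 -10.22553956] tcp -21.039104723981108
```

The knob hasn't moved and I feel no contact, so pushing with closed fingertips doesn't engage it. I'll back out, open, and pinch the knob instead.

Call:
arm_command(
  targets=[0,0,0,-5,0,0,1,0,0,0,-12,0,0,1,0,0,0,-20,0,0,1,0,0,0,-28,0,0,1,0,0,0,-28,0,0,0,0,0,0,-28,0,5,0,0,0,0,-28,0,11,0,0,0,0,-28,0,11,0,0,0,0,-28,0,11,0],
)

```text
time: 23.65
tool_pos: [0.5996, -0.2364, 0.0571]
ee_rot: [-3.14, -0.0, 1.27]
wrist_force: [-0.3, 0.0, -0.1]
width: 0.0366
finger_force: 0.0
```

Call:
arm_command(
  targets=[0,0,0,5,0,0,0,0,0,0,10,0,0,0,0,0,0,15,0,0,0,0,0,0,20,0,0,0,0,0,0,25,0,0,0,0,0,0,30,0,0,0,0,0,0,30,0,0,0,0,0,0,30,0,0,0],
)

```text
time: 24.45
tool_pos: [0.6089, -0.2081, 0.0578]
ee_rot: [3.142, 0.0, 1.27]
wrist_force: [1.0, 0.1, 0.0]
width: 0.0471
finger_force: 0.0
```

Now close on the knob.

Call:
arm_command(
  targets=[0,0,0,0,0,0,1,0,0,0,0,0,0,1,0,0,0,0,0,0,1,0,0,0,0,0,0,1,0,0,0,0,0,0,1,0,0,0,0,0,0,1],
)

```text
time: 25.05
tool_pos: [0.6084, -0.2083, 0.0577]
ee_rot: [-3.141, 0.0, 1.269]
wrist_force: [-2.4, -0.1, 0.4]
width: 0.0158
finger_force: 30.0
```

The knob is pinched. I'll slide the clamp.

Call:
arm_command(
  targets=[0,0,0,2,0,0,1,0,0,0,4,0,0,1,0,0,0,6,0,0,1,0,0,0,8,0,0,1,0,0,0,10,0,0,1,0,0,0,10,0,0,1],
)

```text
time: 25.65
tool_pos: [0.6116, -0.1982, 0.0577]
ee_rot: [-3.141, -0.0, 1.27]
wrist_force: [-2.6, -1.3, 1.3]
width: 0.0155
finger_force: 30.0
```

Call:
arm_command(
  targets=[0,0,0,1,0,0,1,0,0,0,2,0,0,1,0,0,0,3,0,0,1,0,0,0,4,0,0,1,0,0,0,4,0,0,1],
)

```text
time: 26.15
tool_pos: [0.6128, -0.1946, 0.0577]
ee_rot: [-3.141, -0.0, 1.27]
wrist_force: [-3.9, -1.7, 0.7]
width: 0.016
finger_force: 30.0
```

Call:
arm_command(
  targets=[0,0,0,0.5,0,0,1,0,0,0,1,0,0,1,0,0,0,1.5,0,0,1,0,0,0,1.5,0,0,1],
)

```text
time: 26.55
tool_pos: [0.6132, -0.1933, 0.0577]
ee_rot: [-3.141, -0.0, 1.269]
wrist_force: [-5.7, -1.5, 1.4]
width: 0.016
finger_force: 30.0
```

Call:
arm_command(
  targets=[0,0,0,0.5,0,0,1,0,0,0,1,0,0,1,0,0,0,1,0,0,1],
)

```text
time: 26.85
tool_pos: [0.6135, -0.1923, 0.0577]
ee_rot: [-3.141, -0.0, 1.269]
wrist_force: [-5.1, -0.9, 1.5]
width: 0.0162
finger_force: 30.0
```

Call:
arm_command(
  targets=[0,0,0,0.5,0,0,1,0,0,0,1,0,0,1,0,0,0,1,0,0,1],
)

```text
time: 27.15
tool_pos: [0.6138, -0.1915, 0.0577]
ee_rot: [-3.141, -0.0, 1.269]
wrist_force: [-4.4, -1.6, 1.6]
width: 0.0159
finger_force: 30.0
```

Call:
arm_command(
  targets=[0,0,0,0.5,0,0,1,0,0,0,1,0,0,1,0,0,0,1,0,0,1],
)

```text
time: 27.45
tool_pos: [0.614, -0.1905, 0.0577]
ee_rot: [-3.141, 0.0, 1.269]
wrist_force: [-4.8, 0.1, 2.7]
width: 0.016
finger_force: 30.0
```

Call:
arm_command(
  targets=[0,0,0,0.5,0,0,1,0,0,0,1,0,0,1,0,0,0,1,0,0,1],
)

```text
time: 27.75
tool_pos: [0.6143, -0.1898, 0.0577]
ee_rot: [-3.141, 0.0, 1.269]
wrist_force: [-5.6, -2.0, 2.9]
width: 0.0157
finger_force: 30.0
```

Call:
arm_command(
  targets=[0,0,0,0.5,0,0,1,0,0,0,1,0,0,1,0,0,0,1,0,0,1],
)

```text
time: 28.05
tool_pos: [0.6144, -0.1897, 0.0578]
ee_rot: [-3.141, 0.002, 1.269]
wrist_force: [-6.3, -3.5, 2.0]
width: 0.0161
finger_force: 30.0
```

Call:
arm_command(
  targets=[0,0,0,0.5,0,0,1,0,0,0,1,0,0,1,0,0,0,1,0,0,1],
)

```text
time: 28.35
tool_pos: [0.6144, -0.1897, 0.0578]
ee_rot: [-3.141, 0.003, 1.269]
wrist_force: [-6.3, -4.6, 2.6]
width: 0.0158
finger_force: 30.0
```

The jaw has met the barrel: travel stopped at about 19.5 mm and the force is rising. I'll release and rise straight up.

Call:
arm_command(
  targets=[0,0,0,-0.5,0,0,0,0,0,0,-0.5,0,0,0,0,0,0,-0.5,0,0,0,0,0,0,-0.5,0,0,0,0,0,0,-0.5,0,-10,0,0,0,0,-0.5,0,-30,0,0,0,0,-0.5,0,-60,0,0,0,0,-0.5,0,-90,0,0,0,0,-0.5,0,-100,0,0,0,0,-0.5,0,-100,0,0,0,0,-0.5,0,-100,0],
)

```text
time: 29.45
tool_pos: [0.6146, -0.1879, 0.1566]
ee_rot: [-3.14, -0.0, 1.27]
wrist_force: [-0.0, 0.8, -0.5]
width: 0.0466
finger_force: 0.0
```

```bash
python3 - <<'E'
from h import *
from bench import robot
s=knob(robot)
cv2.imwrite("pics/end.png",cv2.resize(cv2.convertScaleAbs(s["color"][100:330,180:480,::-1],alpha=1.6),None,fx=2.5,fy=2.5))
E
```

```text
[ 0.61463035 -0.18791929  0.15660866] 426 world [[0.6076, -0.1954, 0.0879], [0.6221, -0.181, 0.0912]] tool [[-7.5, -7.2, 65.4], [6.8, 7.3, 68.7]]
along dock y [-5.53418825  8.74692825] tcp 1.9007945853122612
```

View pics/end.png

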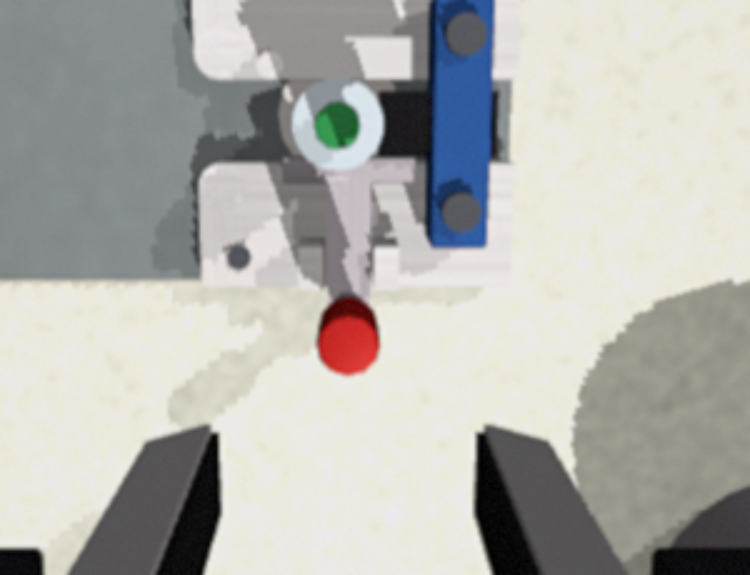

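The picture shows the barrel, cap at about (337,125), upright between the fence, the stop and the jaw. The knob has moved about 19.5 mm and the gripper is clear.

```bash
python3 -c "
from bench import robot
print(robot.close_job())"
```

```text
the job is handed in; nothing more can be done
None
```

The job is handed in, but no verdict came back: the green-capped barrel is in the slot, pressed on the stop at about 10 N by the wrist reading for over a second. I then let go and moved the clamp about 19.5 mm until it stopped on the barrel, pinching the knob because pushing it with closed fingers did not engage.

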